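# Start the tube mixer

### The job

Start the tube mixer with the closed fingertips, in this order: tip the paddle switch fully over by pushing down its raised end, press the square key fully down, then press the round key fully down. Leave the long bar-shaped key alone, never work a key before its turn, and do not lift or shift the tubes in the tray or the two small bottles beside the mixer; finish with the fingers clear.

Things in the scene. Friction and masses are not known exactly. Their poses are not given: they have to be found in the camera images.
- mixer: Fixed tube mixer: white case 160 mm deep, 260 wide, 60 high. Origin: centre of underside; x to its back, y to its left, z up. At x = -40 mm four black bezels (62 x 52 mm, tops 64 mm up) in a row: paddle switch leftmost (y = +87 mm); square, round and bar keys at y = +29, -29, -87 mm in varying order. Behind is a low tray (rim 74 mm up) with two tubes lying in it.
- paddle_near_face (a point): Paddle switch: white V-shaped rocker, 56 mm along the mixer's x, 30 wide, pivoted across its middle 67 mm above the worktop. At the start its front half is raised and slopes up to the front; the rear half is level. Point on the front half's upper face, 18 mm from the pivot, moving with it: about 75 mm above the worktop at the start, 70 mm when tipped over and level.
- paddle (a joint): Angle of the paddle switch in rad: 0 front half raised (off), 0.30 front half pressed right down and level (on). It turns with friction (about 4 N at 18 mm from the pivot) and stays where it is left.
- square_key_top (a point): Square white key, 32 x 32 mm. Point at the centre of its flat top, 73 mm above the worktop while the key is up; it sinks with the key. Its z axis points up.
- square_key (a joint): Travel of the square key in m: 0 up, 0.006 fully down (stop). It moves straight down against about 4 N of friction, without a spring, and stays where it is left. Fully down, its top is still 3 mm above its bezel.
- round_key_top (a point): Round white key, 40 mm across. Point at the centre of its flat top, 73 mm above the worktop while the key is up; it sinks with the key. Its z axis points up.
- round_key (a joint): Travel of the round key in m: 0 up, 0.006 fully down (stop). It moves straight down against about 4 N of friction, without a spring, and stays where it is left. Fully down, its top is still 3 mm above its bezel.
- bar_key_top (a point): Long bar-shaped white key, 46 mm along the mixer's x and 16 mm wide; not to be pressed. Point at the centre of its flat top, 73 mm above the worktop while the key is up; it sinks with the key. Its z axis points up.
- bar_key (a joint): Travel of the bar-shaped key in m: 0 up, 0.006 fully down (stop). It moves straight down against about 4 N of friction, without a spring, and stays where it is left. Fully down, its top is still 3 mm above its bezel.
- tube_near: Loose blood tube, 16 mm thick and 111 mm long, lying across the mixer in the tray's front groove (top about 80 mm above the worktop). Origin at its closed end, its z axis runs along it. Not to be moved.
- tube_far: The same kind of tube in the tray's rear groove. Origin at its closed end, z along it. Not to be moved.
- bottle_left: Loose small reagent bottle, 42 mm across and 70 mm high, standing to the left of the mixer. Origin at the centre of its underside. Not to be moved.
- bottle_right: Loose small reagent bottle, 36 mm across and 60 mm high, standing to the right of the mixer. Origin at the centre of its underside. Not to be moved.

How it is judged:
By the outcome, as a careful person would: the job done as asked, in the order asked, and still so for the second after the job is handed in, with the robot touching nothing.
It also fails if it takes over 40 s, if anything falls off the work surface, if the arm or the gripper's body presses on something with over 40 N, if the wrist force passes 120 N, or if a joint passes its speed limit or range.

### The arm

A 6-joint arm with a two-finger parallel gripper is mounted at the origin on a cart in front of the work surface, level with it; the furniture and walls round the work are solid. World frame = base frame: x ahead of the robot, y to its left, z up, the work surface at z = 0. Lengths are in mm, angles in rad, forces in N, time in s.
With the tool pointing down it reaches from about 400 to 825 mm from the base axis. Payload 7 kg.
Tool frame: the origin (TCP) lies on the mounting face of the last link; the fingertips stand 178 mm ahead of it and the grasp point (between the pads) lies 159 mm ahead of it (bot.tcp_to_tips is the distance from the TCP to the fingertips, in mm); z points along the fingers, y is the direction in which the jaws open and shut (so a half turn about z gives the same grasp; the last joint's range is limited). The gripper opens to 88 mm and grips with 3 to 60 N. Pads are 19 mm wide; open, the fingers measure 130 mm over their backs; the gripper's body (78 mm by 193 mm) begins 47 mm behind the grasp point.
Start: joints at [-0.888, 0.359, 0.012, 0, -1.224, -0.288], TCP at [259.593, -623.063, 404.661] pointing down, gripper open.
Joint ranges: [-3.07, 3.07], [-1.43, 2.12], [-1.02, 1.25], [-3.03, 1.67], [-3.05, -0], [-3.03, 3.03]. Speed limits (rad/s): [2.39, 2.39, 3.01, 3.14, 3.14, 3.14].

### API

Orientations are given as a rotation vector (axis times angle).
In Python, from cell import bot gives the robot as it stands.
- The arm moves only by the tool jog_arm, never from a script. Its argument "rows" is a list of rows, each a list of 3 entries, a list of its own where there are three numbers: the finger opening in m, from 0 to 0.0876, then the shift along the world's x, y, z in m, then the turn, a rotation vector about the world's x, y, z in rad. In form: [[jaw, [x, y, z], [rx, ry, rz]], ...]. A call has 1 to 20 rows; each row shifts and turns the pose as measured when the row begins; what a row does not reach is not made up. A row lasts 1/8 s, in which the tool goes at most 62.5 mm and 10.7 degrees, less where a joint would pass 70% of its speed; a pose out of reach is approached as far as the arm can. A call is refused whole if a number of a shift passes 0.0625 or a number of a turn 0.188, either way. A call with a gripper value outside its range is refused whole. The fingers move at their own pace and stop on an object; "force" is the grip in N (left out, the last holds). Time passes only in rows, so rows that do not move let the fingers close. It gives the time, the measured TCP pose, the force and the opening at its end, in the units of the state.
- bot.get_obs(): the state, without advancing time (a new reading comes with each control period).
- bot.capture(name): name is "side" or "top"; returns a dict with "pixels" (400x640x3 uint8, red, green, blue), "fov_y" (degrees; the focal length in pixels is half the picture's height over the tangent of half this angle, whatever the lens; pixels are square), "cx", "cy" (the principal point, pixels), "view" (4x4, takes a point from world to camera coordinates). Camera axes: x right, y down, z forward; pixel columns grow to the right and rows downward; lengths in mm; the calibration is good to about 2 mm. A picture is of the moment at which its call begins. There is no depth.
- bot.finish_job(): hands the job in, once; it reports no verdict.
The state is a dict: "time_s": time; "joint_positions": joint angles; "joint_vel": joint speeds; "joint_torque": joint torques, N m; "eef_pos": TCP position; "ee_rot": TCP orientation; "force": force on the tool from outside, world axes, zero at the start; "ft_torque": the same for the moment, N m; "opening": finger opening in mm.
Only numpy, scipy, OpenCV 4.12 (cv2) and the standard library are available. Lean on these libraries where they do the work, as an engineer would, in place of code of your own. Each camera call takes 0.05 s, during which the arm holds its last target.

## Working session

There is one attempt and no reset: what is moved stays moved. The work goes in short steps, Python scripts to look and compute and a tool call to move; the robot and the scene stay as the last step left them, time stands still between calls to the robot, and variables do not carry over. Pictures are saved under pics/ and viewed, and the job is handed in when it is done.

Besides the shell and the picture viewer there is one more tool, called after ">>>" as name(argument=value, ...), one argument or row to a line, values as JSON. jog_arm: Moves the arm, as the interface text tells. Its arguments: {"type":"object","properties":{"rows":{"type":"array"},"force":{"type":"number"}},"required":["rows"]}

```bash
mkdir -p pics
python3 - <<'E'
from cell import bot
import cv2,pickle
print(bot.get_obs())
for n in("side","top"):
    c=bot.capture(n); pickle.dump(c,open(n+".pkl","wb"))
    cv2.imwrite(f"pics/{n}0.png",c["pixels"][:,:,::-1]); print(n,c["fov_y"],c["cx"],c["cy"],c["view"].round(3).tolist() if hasattr(c["view"],"round") else c["view"])
E
```

```text
{'time_s': 0.0, 'joint_positions': array([-8.87920141e-01,  3.59398060e-01,  1.10306488e-02, -3.56277880e-04,
       -1.22409085e+00, -2.88097009e-01]), 'joint_vel': array([ 5.64104769e-04,  7.95958281e-05, -9.18301968e-04,  1.00175695e-03,
        2.14962642e-04,  2.05075176e-04]), 'joint_torque': array([ 4.46336317e-04, -5.82717705e+01,  2.93055207e+01,  6.99754760e+00,
        6.86664323e-03, -1.55706061e-04]), 'eef_pos': array([ 259.52641685, -622.89497001,  403.70182277]), 'ee_rot': array([ 6.15817549e-01, -3.08015513e+00, -2.55405079e-03]), 'force': array([ 0.27504421, -0.05980009,  0.05267854]), 'ft_torque': array([ 0.00329059, -0.04897989, -0.0380242 ]), 'opening': 87.66898444278438}
side 55.98021798052487 317.07895211195233 204.37327466811865 [[0.991, -0.133, 0.014, -538.605], [-0.043, -0.409, -0.911, 89.539], [0.127, 0.903, -0.411, 827.628], [0.0, 0.0, 0.0, 1.0]]
top 49.6250107146852 322.65840142101433 194.90849255870518 [[-0.063, -0.998, 0.005, 6.485], [-0.973, 0.06, -0.221, 531.285], [0.22, -0.019, -0.975, 812.616], [0.0, 0.0, 0.0, 1.0]]
```

View pics/side0.png

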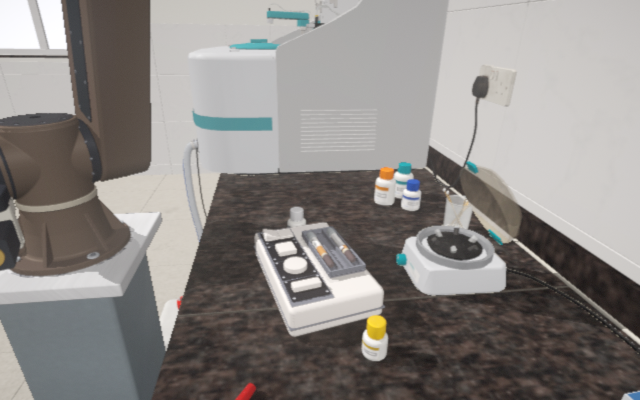

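View pics/top0.png

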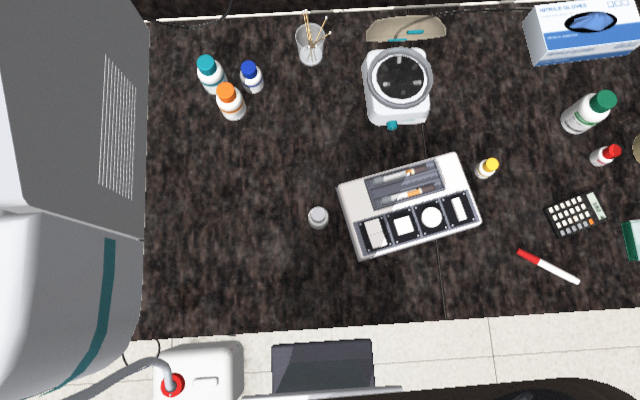

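The side and top views show the mixer, centred near (410,205) in the top view. From the left its controls are paddle, square, round and bar. I'll enlarge both views.

Run:
```python
import cv2
a=cv2.imread("pics/top0.png")[145:265,330:490]; cv2.imwrite("pics/topc.png",cv2.resize(a,None,fx=5,fy=5,interpolation=cv2.INTER_CUBIC))
a=cv2.imread("pics/side0.png")[215:335,245:405]; cv2.imwrite("pics/sidec.png",cv2.resize(a,None,fx=5,fy=5,interpolation=cv2.INTER_CUBIC))
```

```text
(no output)
```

View pics/topc.png

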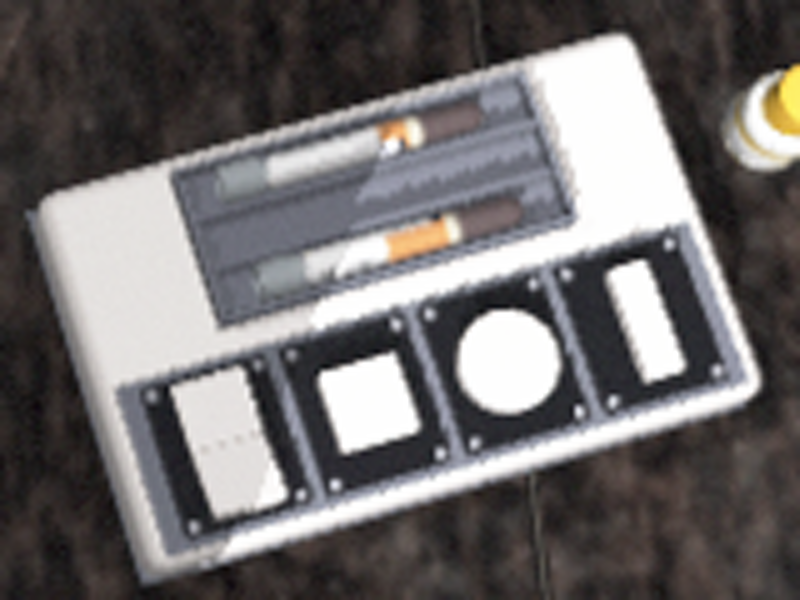

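View pics/sidec.png

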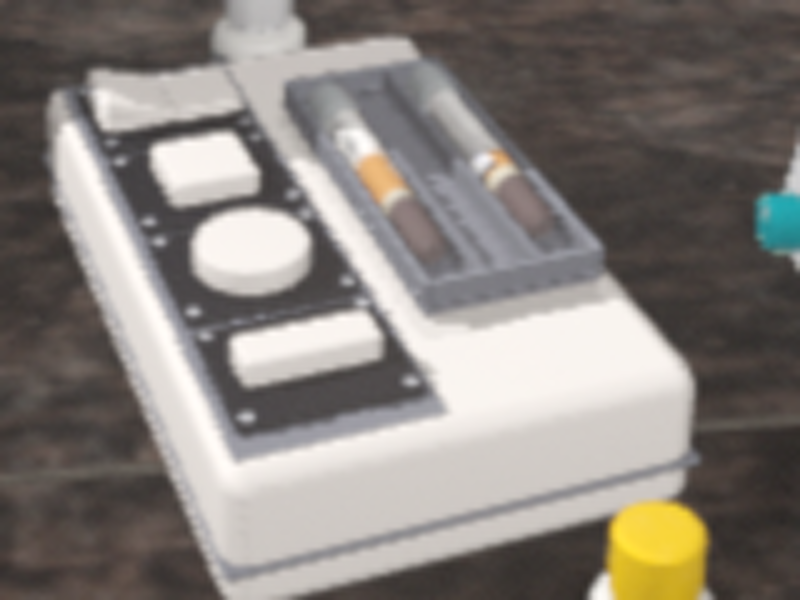

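In the top crop, the paddle pivot is at about (232,443), square (371,402), round (508,361) and bar (647,320). In the side crop, square is at (204,163), round (252,243) and bar (305,342).

```bash
cat > h.py <<'E'
import numpy as np,pickle
C={n:pickle.load(open(n+".pkl","rb")) for n in("side","top")}
def ray(n,u,v):
    c=C[n];f=200/np.tan(np.radians(c["fov_y"])/2);V=np.array(c["view"]);R,t=V[:3,:3],V[:3,3]
    return -R.T@t, R.T@np.array([(u-c["cx"])/f,(v-c["cy"])/f,1])
def hit(n,u,v,z):
    o,d=ray(n,u,v);return o+d*(z-o[2])/d[2]
E
python3 - <<'E'
from h import *
from scipy.optimize import least_squares
T={'pad':(232,443,68),'sq':(371,402,73),'rd':(508,361,73),'bar':(647,320,73)}
S={'sq':(204,163,73),'rd':(252,243,73),'bar':(305,342,73)}
loc={'pad':87,'sq':29,'rd':-29,'bar':-87}
obs=[(loc[k],hit('top',330+u/5-.4,145+v/5-.4,z)[:2],k) for k,(u,v,z) in T.items()]
obs+=[(loc[k],hit('side',245+u/5-.4,215+v/5-.4,z)[:2],k) for k,(u,v,z) in S.items()]
for o in obs: print(o)
def P(p,y): c,s=np.cos(p[2]),np.sin(p[2]); return p[:2]+np.array([-40*c-y*s,-40*s+y*c])
r=least_squares(lambda p:np.concatenate([P(p,y)-q for y,q,_ in obs]),[600,0,0])
p=r.x;print(p,r.fun.round(1));
for k,y in loc.items():print(k,P(p,y))
c,s=np.cos(p[2]),np.sin(p[2]);print('padpush20',P(p,87)-20*np.array([c,s]))
E
```

```text
(87, array([ 445.54090864, -125.94863522]), 'pad')
(29, array([ 457.56216071, -180.97952733]), 'sq')
(-29, array([ 470.38212258, -236.4213816 ]), 'rd')
(-87, array([ 483.27061045, -293.16068704]), 'bar')
(29, array([ 459.15377521, -183.58061304]), 'sq')
(-29, array([ 472.3715953, -238.4012858]), 'rd')
(-87, array([ 484.39571457, -296.32949262]), 'bar')
[ 5.03772057e+02 -2.01125953e+02  2.23671624e-01] [-0.1  0.8  0.8 -0.7  0.8 -1.9  0.8 -1.7 -0.8  1.9 -1.2  0.1 -0.3  1.5]
pad [ 445.47089169 -125.16560712]
sq [ 458.33594549 -181.72080485]
rd [ 471.20099929 -238.27600259]
bar [ 484.06605309 -294.83120032]
padpush20 [ 425.96909937 -129.60183257]
```

>>> jog_arm(
  rows=[
    [0,[0.0166,0.0493,0],[0,0,-0.017]],
    [0,[0.0166,0.0493,0],[0,0,-0.017]],
    [0,[0.0166,0.0493,0],[0,0,-0.017]],
    [0,[0.0166,0.0493,0],[0,0,-0.017]],
    [0,[0.0166,0.0493,0],[0,0,-0.017]],
    [0,[0.0166,0.0493,0],[0,0,-0.017]],
    [0,[0.0166,0.0493,0],[0,0,-0.017]],
    [0,[0.0166,0.0493,0],[0,0,-0.017]],
    [0,[0.0166,0.0493,0],[0,0,-0.017]],
    [0,[0.0166,0.0493,0],[0,0,-0.017]],
    [0,[0,0,0],[0,0,0]],
  ],
  force=30,
)

```text
time_s: 1.48
eef_pos: [426.6, -114.5, 399.2]
ee_rot: [0.34, -3.121, -0.011]
force: [0.3, -0.5, 0.0]
opening: 0.7
```

>>> jog_arm(
  rows=[
    [0,[0,-0.015,-0.03],[0,0,0]],
    [0,[0,0,-0.035],[0,0,0]],
    [0,[0,0,-0.03],[0,0,0]],
    [0,[0,0,-0.02],[0,0,0]],
    [0,[0,0,0],[0,0,0]],
    [0,[0,0,0],[0,0,0]],
  ],
)

```text
time_s: 2.22
eef_pos: [425.1, -132.1, 281.7]
ee_rot: [0.341, -3.12, -0.011]
force: [-0.1, -0.3, 0.5]
opening: 0.4
```

```bash
cat > look.py <<'E'
import sys,cv2,pickle,numpy as np
from cell import bot
o=bot.get_obs();print(o["time_s"],o["eef_pos"].round(1),o["ee_rot"].round(4),o["force"].round(1))
from scipy.spatial.transform import Rotation as R
print("tip",(o["eef_pos"]+178*R.from_rotvec(o["ee_rot"]).as_matrix()[:,2]).round(1))
t=bot.capture("top")["pixels"][135:265,330:490,::-1];s=bot.capture("side")["pixels"][195:325,245:405,::-1]
cv2.imwrite(f"pics/{sys.argv[1]}.png",np.hstack([cv2.resize(x,(400,325),interpolation=cv2.INTER_CUBIC) for x in(t,s)]))
print(bot.tcp_to_tips)
E
python3 look.py a1
```

```text
2.225 [ 425.1 -132.1  281.7] [ 0.341  -3.1204 -0.0108] [-0.1 -0.3  0.5]
tip [ 424.5 -130.9  103.7]
178.1
```

View pics/a1.png

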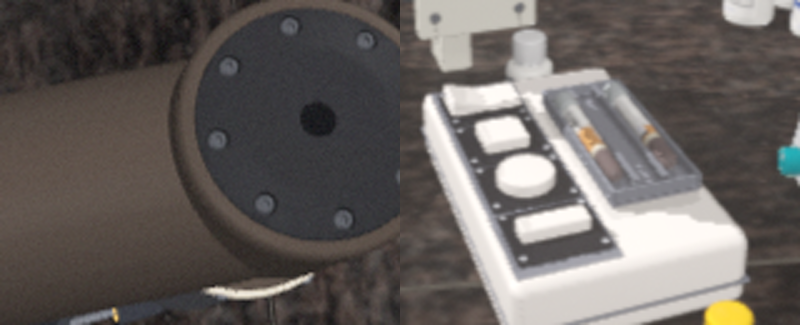

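The side view shows the closed tips above the paddle's front half, near (450,60). Next I press down.

>>> jog_arm(
  rows=[
    [0,[0.001,0.001,-0.018],[0,0,0]],
    [0,[0,0,-0.004],[0,0,0]],
    [0,[0,0,-0.004],[0,0,0]],
    [0,[0,0,-0.003],[0,0,0]],
  ],
)

```text
time_s: 2.82
eef_pos: [427.3, -130.9, 255.5]
ee_rot: [-0.342, 3.118, 0.01]
force: [-2.5, 0.8, 4.4]
opening: 0.5
```

>>> jog_arm(
  rows=[
    [0,[0,0,-0.003],[0,0,0]],
    [0,[0,0,-0.003],[0,0,0]],
    [0,[0,0,-0.003],[0,0,0]],
  ],
)

```text
time_s: 3.2
eef_pos: [426.5, -131.3, 247.8]
ee_rot: [-0.344, 3.121, 0.009]
force: [-17.2, 9.0, 50.5]
opening: 0.4
```

>>> jog_arm(
  rows=[
    [0,[0,0,0.01],[0,0,0]],
    [0,[0,0,0.03],[0,0,0]],
    [0,[0,0,0],[0,0,0]],
  ],
)

```text
time_s: 3.58
eef_pos: [428.0, -131.0, 289.2]
ee_rot: [-0.344, 3.117, 0.009]
force: [-0.1, -0.2, -0.2]
opening: 0.6
```

```bash
python3 look.py a2
```

```text
3.575 [ 428.  -131.   289.2] [-0.344   3.1166  0.0089] [-0.1 -0.2 -0.2]
tip [ 429.  -129.8  111.2]
178.1
```

View pics/a2.png

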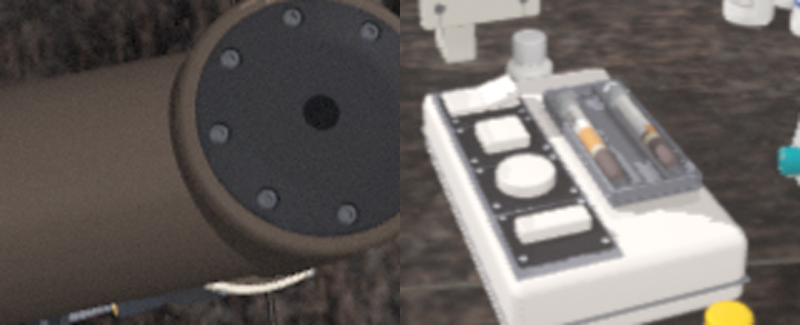

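The rear half now stands up at about (498,88) and the front half is level, so the paddle is tipped. Next is the square key.

>>> jog_arm(
  rows=[
    [0,[0.015,-0.026,0],[0,0,0]],
    [0,[0.014,-0.026,0],[0,0,0]],
    [0,[0,0,0],[0,0,0]],
    [0,[0,0,0],[0,0,0]],
  ],
)

```text
time_s: 4.18
eef_pos: [456.0, -183.9, 284.1]
ee_rot: [0.344, -3.122, -0.012]
force: [0.3, 0.5, -0.1]
opening: 0.4
```

```bash
python3 look.py a3
```

```text
4.175 [ 456.  -183.9  284.1] [ 0.344  -3.1216 -0.0117] [ 0.3  0.5 -0.1]
tip [ 455.7 -182.6  106.1]
178.1
```

View pics/a3.png

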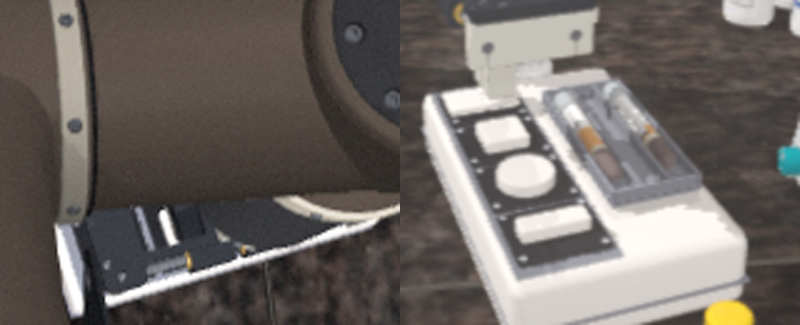

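The tips at about (500,90) in the side view are above the square key. Now I press it.

>>> jog_arm(
  rows=[
    [0,[0.001,0.001,-0.015],[0,0,0]],
    [0,[0.001,0,-0.01],[0,0,0]],
    [0,[0,0,-0.003],[0,0,0]],
    [0,[0,0,-0.003],[0,0,0]],
    [0,[0,0,-0.003],[0,0,0]],
  ],
)

```text
time_s: 4.9
eef_pos: [457.6, -181.4, 248.3]
ee_rot: [0.349, -3.121, -0.012]
force: [-1.7, 1.1, 3.8]
opening: 0.5
```

>>> jog_arm(
  rows=[
    [0,[0,0,-0.002],[0,0,0]],
    [0,[0,0,-0.002],[0,0,0]],
  ],
)

```text
time_s: 5.15
eef_pos: [457.7, -181.4, 245.0]
ee_rot: [0.349, -3.122, -0.011]
force: [-7.1, 5.2, 23.5]
opening: 0.4
```

>>> jog_arm(
  rows=[
    [0,[0,0,-0.002],[0,0,0]],
  ],
)

```text
time_s: 5.28
eef_pos: [457.7, -181.4, 244.7]
ee_rot: [0.35, -3.122, -0.01]
force: [-11.5, 8.5, 34.9]
opening: 0.3
```

The force rises to 35 N with no further motion, so the key is on its stop. I'll lift and move to the round key.

>>> jog_arm(
  rows=[
    [0,[0,0,0.01],[0,0,0]],
    [0,[0,0,0.025],[0,0,0]],
    [0,[0.007,-0.028,0],[0,0,0]],
    [0,[0.007,-0.028,0],[0,0,0]],
    [0,[0,0,0],[0,0,0]],
    [0,[0,0,0],[0,0,0]],
  ],
)

```text
time_s: 6.02
eef_pos: [472.4, -238.6, 282.0]
ee_rot: [-0.35, 3.118, 0.01]
force: [0.2, 1.3, 0.3]
opening: 0.7
```

```bash
python3 look.py a4
```

```text
6.025 [ 472.4 -238.6  282. ] [-0.3502  3.1182  0.0096] [0.2 1.3 0.3]
tip [ 473.  -237.4  104. ]
178.1
```

View pics/a4.png

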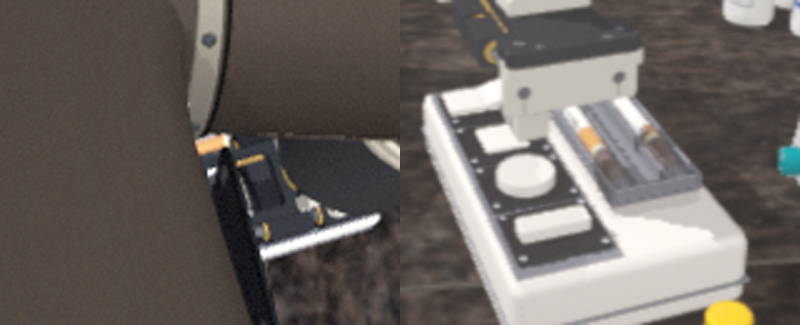

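The square key at (500,138) is clearly lower than before, and the tips are above the round key. Now I press the round key.

>>> jog_arm(
  rows=[
    [0,[-0.001,0,-0.015],[0,0,0]],
    [0,[0,0,-0.01],[0,0,0]],
    [0,[0,0,-0.003],[0,0,0]],
    [0,[0,0,-0.003],[0,0,0]],
    [0,[0,0,-0.002],[0,0,0]],
    [0,[0,0,-0.002],[0,0,0]],
  ],
)

```text
time_s: 6.88
eef_pos: [471.1, -237.0, 245.1]
ee_rot: [-0.355, 3.118, 0.009]
force: [-4.1, 3.2, 16.7]
opening: 0.5
```

>>> jog_arm(
  rows=[
    [0,[0,0,-0.002],[0,0,0]],
    [0,[0,0,-0.002],[0,0,0]],
  ],
)

```text
time_s: 7.12
eef_pos: [471.1, -236.9, 244.8]
ee_rot: [-0.357, 3.117, 0.008]
force: [-9.1, 7.9, 27.5]
opening: 0.3
```

The round key is on its stop. I'll lift and move clear for a final look.

>>> jog_arm(
  rows=[
    [0,[0,0,0.01],[0,0,0]],
    [0,[0,0,0.03],[0,0,0]],
    [0,[0,0,0.05],[0,0,0]],
    [0,[0,0,0.05],[0,0,0]],
    [0,[-0.016,-0.05,0],[0,0,0]],
    [0,[-0.016,-0.05,0],[0,0,0]],
    [0,[-0.016,-0.05,0],[0,0,0]],
    [0,[-0.016,-0.05,0],[0,0,0]],
    [0,[-0.016,-0.05,0],[0,0,0]],
    [0,[-0.016,-0.05,0],[0,0,0]],
    [0,[0,0,0],[0,0,0]],
    [0,[0,0,0],[0,0,0]],
  ],
)

```text
time_s: 8.62
eef_pos: [371.4, -545.9, 391.3]
ee_rot: [-0.36, 3.11, 0.003]
force: [0.1, -0.1, -0.7]
opening: 0.4
```

```bash
python3 look.py a5
```

```text
8.625 [ 371.4 -545.9  391.3] [-3.5970e-01  3.1096e+00  3.0000e-03] [ 0.1 -0.1 -0.7]
tip [ 373.4 -545.3  213.4]
178.1
```

View pics/a5.png

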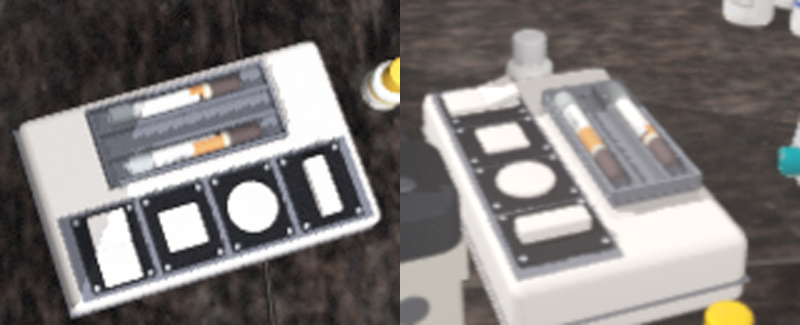

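The square and round keys are both low, at (502,138) and (525,180). The bar key is still up at (553,222), the paddle is over, and the tubes and bottles are where they were.

```bash
python3 -c "
from cell import bot
print(bot.finish_job())"
```

```text
the job is handed in; nothing more can be done
None
```

I tipped the paddle switch fully over, then pressed the square key and the round key down to their stops, in that order, and handed the job in at about 8.6 s.

- **Stops:** the fingertip heights where the force rose were about 70 mm for the paddle, 67 mm for the square key and 67 mm for the round key. These match the heights given for fully over and fully down.
- **Forces:** at the stops I read about 50 N on the paddle, 35 N on the square key and 28 N on the round key. The paddle reading was higher than I intended. It came from the fingertips pressing and stayed well under the 120 N wrist limit.
- **Last pictures:** the paddle is over, the square and round keys are down and the bar key is still up. The tubes and both bottles look unmoved, and the arm is well clear.
- **Disagreements:** the two cameras differed by about 2–3 mm on where the keys were. I used the fitted average, and none of the checks failed.

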